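# Press two bearing bushings home

## Task

Take the two flanged bronze bushings out of the red tray and press each one into the bore of the blue bearing block that fits it, hub up, against the tight seal in the bore, until the underside of its shoulder sits flush on the block all round, then let go. Leave the bottles and the film roll standing where they are.

Things in the scene. Friction and masses are not known exactly. Their poses are not given: they have to be found in the camera images.
- bush_large_mid (a point): Middle of the large flanged bronze bushing: on its axis, half-way up, 30 mm above its foot and exactly level with the underside of its shoulder flange; z runs along the axis towards the hub. It starts upright, hub up, standing in the tray.
- bush_small_mid (a point): Middle of the small flanged bronze bushing: on its axis, half-way up, 30 mm above its foot and exactly level with the underside of its shoulder flange; z runs along the axis towards the hub. It starts upright, hub up, standing in the tray.
- bush_large: The large bushing, loose, copper-coloured, about 0.12 kg, 60 mm tall, round. From the foot: body 30 mm in diameter, 30 mm long, 3 mm chamfer at the foot; shoulder flange 44 mm in diameter, 5 mm thick; plain hub 26 mm in diameter, 25 mm tall, to grip by (17 mm hole in it). Origin: centre of its foot, z towards the hub.
- bush_small: The small bushing, loose, copper-coloured, about 0.12 kg, 60 mm tall, round. From the foot: body 24 mm in diameter, 30 mm long, 3 mm chamfer at the foot; shoulder flange 36 mm in diameter, 5 mm thick; plain hub 20 mm in diameter, 25 mm tall, to grip by (13 mm hole in it). Origin: centre of its foot, z towards the hub.
- bearing_block: Fixed blue block, 70 (x) by 150 (y) by 45 mm high, feet 10 mm high out to 55 mm from its middle on both x sides; origin under its centre. In each bore a tight black rubber seal, its face 11 to 15 mm below the mouth, slides down ahead of the bushing against about 9 N of steady friction, stays where left and lets the bushing go down until its shoulder meets the block.
- bore_large (a point): Centre of the mouth of the large bore, level with the flat top of the bearing block; z up, x and y along the block's sides. Vertical bore 31.2 mm in diameter, 2 mm chamfer. The other bore's centre is 80 mm away along block -y. The large bushing is home when its middle point coincides with this point.
- bore_small (a point): Centre of the mouth of the small bore, level with the flat top of the bearing block; z up, x and y along the block's sides. Vertical bore 25.2 mm in diameter, 2 mm chamfer. The other bore's centre is 80 mm away along block +y. The small bushing is home when its middle point coincides with this point.
- tray_floor (a point): Centre of the inner floor of the fixed red tray, 3 mm above the bench; outside 130 (x) by 190 mm (y), walls 31 mm high. Bushings, brown bottle and film roll stand in its quarters, about 30 mm from the middle in tray x and 46 mm in tray y. Tray and block stand either side (varying) of a grey drawer cabinet: world x 0.31 to 0.59, y -0.21 to 0.11, z to 0.21.
- bottle_small_mid (a point): Small brown bottle with white cap, 40 mm in diameter, 75 mm tall, in the tray; this point is on its axis half-way up. Bystander, loose: leave it standing where it is.
- parafilm_roll_mid (a point): White roll of film on end, 55 mm in diameter, 51 mm tall, in the tray; this point is its centre. Bystander, loose: leave it standing where it is.
- bottle_buffer_mid (a point): White bottle with blue cap, 64 mm in diameter, 135 mm tall; this point is on its axis half-way up. Bystander, loose: leave it standing where it is.
- bottle_ethanol_mid (a point): White bottle with red cap, 68 mm in diameter, 155 mm tall; this point is on its axis half-way up. Bystander, loose: leave it standing where it is.
Mind the look-alikes: they are no part of the job. Leave any pink or purple look-alike of the bush_small alone. What is shaped like the bush_large but green is not meant.

How it is judged:
By the outcome, as a careful person would: the job done as asked, in the order asked, and still so for the second after the job is handed in, with the robot touching nothing.
It also fails if it takes over 72 s, if anything falls off the work surface, if the arm or the gripper's body presses on something with over 40 N, if the wrist force passes 120 N, or if a joint passes its speed limit or range.

## Robot

A 6-joint arm with a two-finger parallel gripper is mounted at the origin on the work surface; the furniture and walls round the work are solid. World frame = base frame: x ahead of the robot, y to its left, z up, the work surface at z = 0. Lengths are in m, angles in rad, forces in N, time in s.
With the tool pointing down it reaches from about 0.375 to 0.975 m from the base axis. Payload 3.8 kg.
Tool frame: the origin (TCP) lies between the finger pads; the fingertips stand 25 mm ahead of it and the grasp point (between the pads) lies 6 mm ahead of it; z points along the fingers, y is the line along which they close (so a half turn about z gives the same grasp; the last joint's range is limited). The gripper opens to 85 mm and grips with 20 to 120 N. Pads are 22 mm wide; open, the fingers measure 114 mm over their backs; the gripper's body (76 mm by 85 mm) begins 54 mm behind the grasp point. The pads swing forward as they close: fully open they stand 13 mm farther back than shut.
Start: joints at [1.099, 0.264, 1.604, -0, 1.274, -0.037], TCP at [0.284, 0.612, 0.256] pointing down, gripper open.
Joint ranges: [-2.63, 2.63], [-0.94, 2.18], [0.31, 2.57], [-1.31, 4.45], [0, 2.66], [-2.55, 2.55]. Speed limits (rad/s): [2.57, 2.57, 3.14, 3.14, 3.14, 3.14].

## Interface

Orientations are given as a unit quaternion [w, x, y, z].
In Python, from cell import manip gives the robot as it stands.
- The arm moves only by the tool play_rows, never from a script. Its argument "moves" is a list of rows, each an object of numbers: "x", "y", "z": the shift along the tool's x, y, z in mm; "ax", "ay", "az": the turn, a rotation vector about the tool's x, y, z in rad; "fingers": the opening, from -1 (shut) to 1 (fully open). In form: [{"x": .., "y": .., "z": .., "ax": .., "ay": .., "az": .., "fingers": ..}, ...]. A call has 1 to 8 rows; each row is the pose to reach, as a shift and turn from the pose commanded when the call began, along the tool's axes at that moment; what a row does not reach only later rows make up. A row lasts 1/8 s, in which the tool goes at most 62.5 mm and 10.7 degrees, less where a joint would pass 70% of its speed; a pose out of reach is approached as far as the arm can. A call with a gripper value outside its range is refused whole. The fingers move at their own pace and stop on an object; "squeeze" is the grip in N (left out, the last holds). Time passes only in rows, so rows that repeat a pose let the fingers close. It gives the time, the measured TCP pose, the force, the opening and the grip force at its end, in the units of the state.
- manip.get_obs(): the state, without advancing time (a new reading comes with each control period).
- manip.read_camera(name): name is "scene" or "top"; returns a dict with "pixels" (480x640x3 uint8, blue, green, red), "camera_matrix" (3x3 intrinsics, pixels), "pose" (4x4, takes a point from camera to world coordinates). Camera axes: x right, y up, looking along -z (the intrinsics and any distortion apply to the point x, -y, -z); pixel columns grow to the right and rows downward; lengths in m; the calibration is good to about 2 mm. A picture is of the moment at which its call begins. There is no depth.
- manip.hand_in(): hands the job in; it is judged then, once.
The state is a dict: "time": time; "q": joint angles; "dq": joint speeds; "joint_efforts": joint torques, N m; "position": TCP position; "ee_rot": TCP orientation; "ft_force": force on the tool from outside, world axes, zero at the start; "wrist_torque": the same for the moment, N m; "width": opening from 0.0 (shut) to 1.0 (fully open); "grasp_force": force on a finger pad.
Only numpy, scipy, OpenCV 4.12 (cv2) and the standard library are available. Lean on these libraries where they do the work, as an engineer would, in place of code of your own. Each camera call takes 0.05 s, during which the arm holds its last target. There are 200 camera calls.

## Working session

There is one attempt and no reset: what is moved stays moved. The work goes in short steps, Python scripts to look and compute and a tool call to move; the robot and the scene stay as the last step left them, time stands still between calls to the robot, and variables do not carry over. Pictures are saved under pics/ and viewed, at most 10 in all, crops included, and the job is handed in when it is done.

Besides the shell and the picture viewer there is one more tool, called after "Request:" by a JSON object that holds its "method" and its "body", one argument or row to a line. play_rows: Moves the arm, as the interface text tells. Its arguments: {"type":"object","properties":{"moves":{"type":"array","items":{"type":"object","properties":{"x":{"type":"number"},"y":{"type":"number"},"z":{"type":"number"},"ax":{"type":"number"},"ay":{"type":"number"},"az":{"type":"number"},"fingers":{"type":"number"}}}},"squeeze":{"type":"number"}},"required":["moves"]}

```bash
ls; mkdir -p pics; python3 - <<'E'
from cell import manip
import cv2,json,numpy as np,pickle
d={}
for n in("scene","top"):
    c=manip.read_camera(n); d[n]=c; cv2.imwrite(f"pics/{n}0.png",c["pixels"]); print(n,np.round(c["camera_matrix"],1).tolist(),np.round(c["pose"],3).tolist(),[k for k in c])
pickle.dump({n:{k:c[k] for k in("camera_matrix","pose","pixels")} for n,c in d.items()},open("c0.pkl","wb"))
o=manip.get_obs();print(o)
E
```

```text
pics
scene [[568.4, 0.0, 318.6], [0.0, 568.4, 235.2], [0.0, 0.0, 1.0]] [[0.458, 0.465, -0.758, -0.746], [-0.889, 0.254, -0.381, -0.595], [0.015, 0.848, 0.529, 0.893], [0.0, 0.0, 0.0, 1.0]] ['pixels', 'camera_matrix', 'pose']
top [[433.9, 0.0, 312.3], [0.0, 433.9, 239.5], [0.0, 0.0, 1.0]] [[-0.023, 0.987, -0.159, 0.198], [-1.0, -0.023, 0.005, -0.012], [0.001, 0.159, 0.987, 1.344], [0.0, 0.0, 0.0, 1.0]] ['pixels', 'camera_matrix', 'pose']
{'time': 0.1, 'q': array([ 1.09910130e+00,  2.64724881e-01,  1.60524296e+00,  9.51383816e-06,
        1.27372238e+00, -3.68949330e-02]), 'dq': array([-3.20738421e-04, -8.25911111e-04, -3.03105455e-03, -6.36258226e-05,
        3.08796781e-05, -1.48437646e-04]), 'joint_efforts': array([ 6.22368425e-04, -5.16706324e+01, -3.68587804e+01,  8.69053360e-05,
        6.29328439e-03, -2.35675748e-05]), 'position': array([0.28404455, 0.61164514, 0.25505178]), 'ee_rot': array([-2.68236252e-04,  2.15692848e-01,  9.76460698e-01, -1.01391221e-03]), 'ft_force': array([ 0.0028895 , -0.76557557, -0.19407757]), 'wrist_torque': array([-0.01825508, -0.01106523, -0.01631772]), 'grasp_force': 0.0, 'width': 0.9980103447089527}
```

View pics/top0.png

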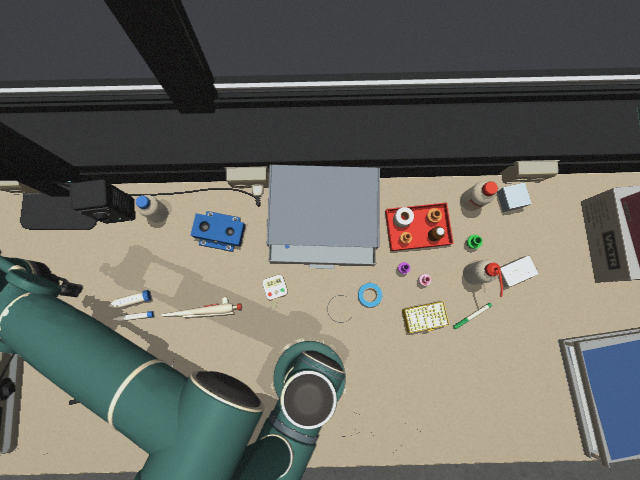

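View pics/scene0.png

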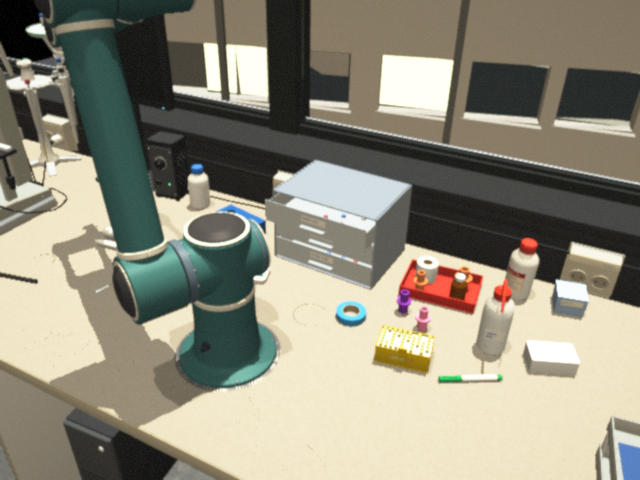

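The top view shows the blue block near (218,230) and the red tray near (420,227), with bushings at about (435,215) and (406,238), the film roll at (404,216) and the brown bottle at (438,233). Next I'll look at enlarged crops.

```bash
cat > h.py <<'E'
import pickle,numpy as np,cv2
C=pickle.load(open("c0.pkl","rb"))
def proj(n,p):
    c=C[n];P=np.linalg.inv(c["pose"]);q=P[:3,:3]@np.asarray(p,float)+P[:3,3];v=c["camera_matrix"]@[q[0],-q[1],-q[2]];return v[:2]/v[2]
def ray(n,u,v,z):
    c=C[n];d=np.linalg.inv(c["camera_matrix"])@[u,v,1.];d=c["pose"][:3,:3]@[d[0],-d[1],-d[2]];o=c["pose"][:3,3];return o+d*(z-o[2])/d[2]
def crop(img,x0,y0,w,h,s): return cv2.resize(img[y0:y0+h,x0:x0+w],None,fx=s,fy=s,interpolation=cv2.INTER_CUBIC)
E
python3 - <<'E'
from h import *
t=C["top"]["pixels"]
a=crop(t,380,195,80,60,10);cv2.imwrite("pics/tray.png",a)
b=crop(t,180,200,80,60,10);cv2.imwrite("pics/block.png",b)
E
```

```text
(no output)
```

View pics/tray.png

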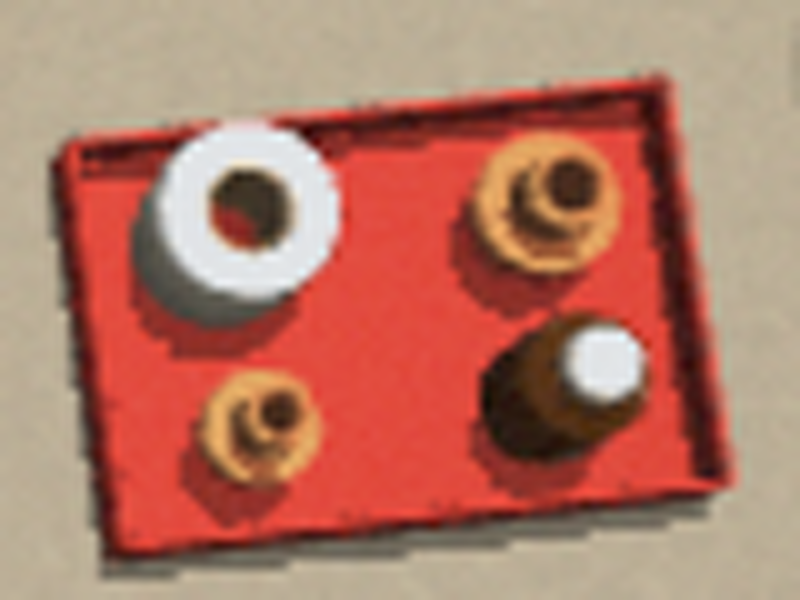

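View pics/block.png

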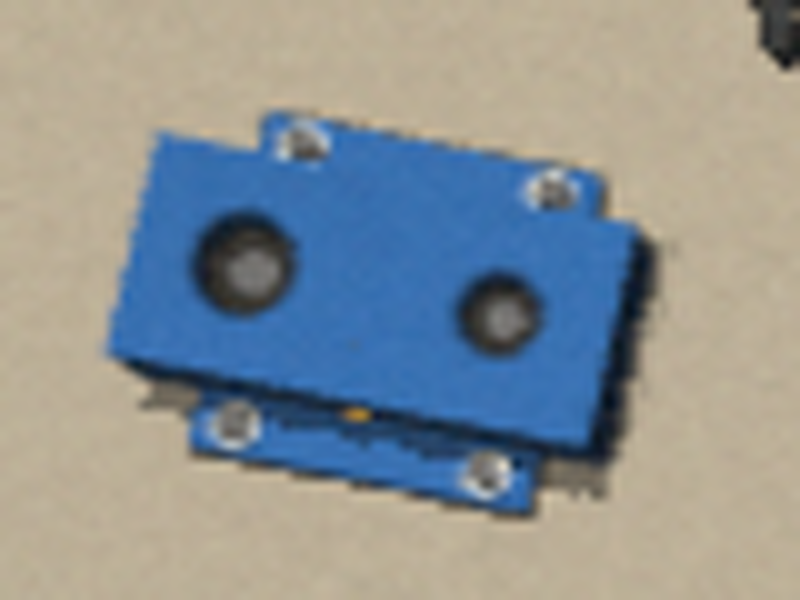

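The tray crop shows the large bushing's flange centre at crop (547,203) with its hub hole at (573,184), and the small bushing's flange at (262,428) with its hole at (281,411). The block crop shows the large bore at (245,264), the small bore at (500,314), and top corners at (158,132), (110,355), (590,447) and (640,228).

```bash
python3 - <<'E'
from h import *
def tp(x0,y0,a,b,z): return ray("top",x0+(a+.5)/10-.5,y0+(b+.5)/10-.5,z)*1000
f=lambda v:np.round(v,1).tolist()
for n,a,b,z in [("L fl",547,203,.038),("L hub",573,184,.063),("S fl",262,428,.038),("S hub",281,411,.063),("roll",248,211,.054),("cap",606,362,.078)]: print(n,f(tp(380,195,a,b,z)))
t=[tp(380,195,a,b,.031)[:2] for a,b in[(62,140),(672,75),(733,488),(108,557)]]
print("tray",[f(x) for x in t],f(np.mean(t,0)),[f(np.linalg.norm(t[i]-t[i-1])) for i in range(4)])
L=tp(180,200,245,264,.045);S=tp(180,200,500,314,.045);print("bores",f(L),f(S),f(np.linalg.norm(L-S)))
k=[tp(180,200,a,b,.045)[:2] for a,b in[(158,132),(110,355),(590,447),(640,228)]]
c=np.mean(k,0);u=(k[0]+k[1]-k[2]-k[3]);u/=np.linalg.norm(u)
print("block",f(c),u,[f(np.linalg.norm(k[i]-k[i-1])) for i in range(4)],"bores from outline",f(c+40*u),f(c-40*u))
# scene camera crops
s=C["scene"]["pixels"];cv2.imwrite("pics/sc.png",crop(s,395,245,100,70,8))
print([f(proj("scene",np.array(p)/1000)) for p in (tp(380,195,547,203,.038),tp(380,195,262,428,.038))])
E
```

```text
L fl [476.9, -395.6, 38.0]
L hub [477.2, -396.5, 63.0]
S fl [408.8, -303.8, 38.0]
S hub [409.8, -304.2, 63.0]
roll [473.1, -299.9, 54.0]
cap [419.8, -398.0, 78.0]
tray [[501.8, -248.6], [518.1, -439.3], [388.0, -448.5], [371.1, -256.1]] [444.8, -348.1] [130.9, 191.4, 130.4, 193.1]
bores [457.2, 310.1, 45.0] [439.9, 232.4, 45.0] 79.6
block [448.2, 270.7] [0.21653794 0.9762742 ] [151.3, 70.2, 149.1, 68.9] bores from outline [456.9, 309.7] [439.5, 231.6]
[[462.9, 276.6], [420.0, 280.4]]
```

View pics/sc.png

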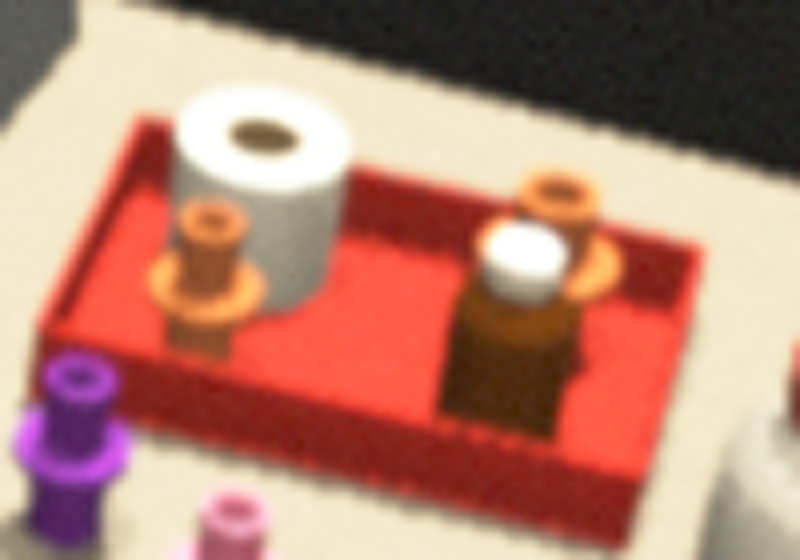

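The scene crop shows the small flange at crop (207,287), which is full-frame (420.4,280.4) and matches the projection from the top view. The large bushing stands behind the brown bottle. The two views agree, so I can plan the moves.

```bash
cat > to.py <<'E'
# python3 to.py x y z ... : tool shift (mm) from present pose to world TCP targets (mm)
import sys,numpy as np
from cell import manip
from scipy.spatial.transform import Rotation as R
o=manip.get_obs();r=R.from_quat(np.roll(o["ee_rot"],-1));p=o["position"]*1000
print("t",round(o["time"],2),"tcp",p.round(1),"down-tilt",r.as_matrix()[:,2].round(4),"F",o["ft_force"].round(1),"w",round(o["width"],3),"g",round(o["grasp_force"],1),"q",o["q"].round(2))
for t in np.array(sys.argv[1:],float).reshape(-1,3): print(t,r.inv().apply(t-p).round(1))
E
python3 to.py 284 612 330 460 150 330 477 -396 330 477 -396 100
```

```text
t 0.1 tcp [284.  611.6 255.1] down-tilt [-0.001  -0.0019 -1.    ] F [ 0.  -0.8 -0.2] w 0.998 g 0.0 q [ 1.1   0.26  1.61  0.    1.27 -0.04]
[284. 612. 330.] [  0.2   0.1 -74.9]
[460. 150. 330.] [-354.  -344.7  -74.3]
[ 477. -396.  330.] [-599.4 -832.8  -73.3]
[ 477. -396.  100.] [-599.5 -832.3  156.7]
```

Request:
{"method": "play_rows", "body": {
  "moves": [
    {"x": -20, "y": -20, "z": -55, "fingers": 0.6},
    {"x": -70, "y": -68, "z": -75},
    {"x": -120, "y": -117, "z": -75},
    {"x": -165, "y": -161, "z": -75},
    {"x": -210, "y": -205, "z": -75},
    {"x": -255, "y": -249, "z": -75},
    {"x": -300, "y": -293, "z": -75},
    {"x": -354, "y": -345, "z": -75}
  ],
  "squeeze": 40
}}

```text
invalid input at $.moves[0]: expected keys x, y, z, ax, ay, az, fingers
```

```bash
python3 to.py 460 0 330 477 -396 330 477 -396 120
```

```text
t 0.1 tcp [284.  611.6 255.1] down-tilt [-0.001  -0.0019 -1.    ] F [ 0.  -0.8 -0.2] w 0.998 g 0.0 q [ 1.1   0.26  1.61  0.    1.27 -0.04]
[460.   0. 330.] [-417.2 -480.8  -74. ]
[ 477. -396.  330.] [-599.4 -832.8  -73.3]
[ 477. -396.  120.] [-599.5 -832.3  136.7]
```

Request:
{"method": "play_rows", "body": {
  "moves": [
    {"x": -20, "y": -20, "z": -55, "ax": 0, "ay": 0, "az": 0, "fingers": 0.6},
    {"x": -70, "y": -68, "z": -75, "ax": 0, "ay": 0, "az": 0, "fingers": 0.6},
    {"x": -115, "y": -112, "z": -75, "ax": 0, "ay": 0, "az": 0, "fingers": 0.6},
    {"x": -160, "y": -156, "z": -75, "ax": 0, "ay": 0, "az": 0, "fingers": 0.6},
    {"x": -205, "y": -200, "z": -75, "ax": 0, "ay": 0, "az": 0, "fingers": 0.6},
    {"x": -250, "y": -244, "z": -75, "ax": 0, "ay": 0, "az": 0, "fingers": 0.6},
    {"x": -300, "y": -293, "z": -75, "ax": 0, "ay": 0, "az": 0, "fingers": 0.6},
    {"x": -354, "y": -345, "z": -75, "ax": 0, "ay": 0, "az": 0, "fingers": 0.6}
  ],
  "squeeze": 40
}}

```text
time: 1.1
position: [0.449, 0.1772, 0.331]
ee_rot: [0.0, 0.216, 0.976, 0.0]
ft_force: [0.4, 0.5, -0.2]
width: 0.801
grasp_force: 0.0
```

```bash
python3 to.py 477 -396 330 477 -396 120
```

```text
t 1.1 tcp [449.  177.2 331. ] down-tilt [ 0.  0. -1.] F [ 0.4  0.5 -0.2] w 0.801 g 0.0 q [ 0.32 -0.15  1.9  -0.    1.39 -0.81]
[ 477. -396.  330.] [-266.7 -508.1    1. ]
[ 477. -396.  120.] [-266.7 -508.1  211. ]
```

Request:
{"method": "play_rows", "body": {
  "moves": [
    {"x": -28, "y": -55, "z": 0, "ax": 0, "ay": 0, "az": 0, "fingers": 0.6},
    {"x": -56, "y": -110, "z": 0, "ax": 0, "ay": 0, "az": 0, "fingers": 0.6},
    {"x": -84, "y": -165, "z": 0, "ax": 0, "ay": 0, "az": 0, "fingers": 0.6},
    {"x": -112, "y": -220, "z": 0, "ax": 0, "ay": 0, "az": 0, "fingers": 0.6},
    {"x": -140, "y": -275, "z": 0, "ax": 0, "ay": 0, "az": 0, "fingers": 0.6},
    {"x": -168, "y": -330, "z": 0, "ax": 0, "ay": 0, "az": 0, "fingers": 0.6},
    {"x": -196, "y": -385, "z": 0, "ax": 0, "ay": 0, "az": 0, "fingers": 0.6},
    {"x": -224, "y": -440, "z": 0, "ax": 0, "ay": 0, "az": 0, "fingers": 0.6}
  ]
}}

```text
time: 2.1
position: [0.4662, -0.3162, 0.3309]
ee_rot: [-0.0, 0.216, 0.976, 0.0]
ft_force: [0.7, -0.5, 0.1]
width: 0.798
grasp_force: 0.0
```

Request:
{"method": "play_rows", "body": {
  "moves": [
    {"x": -20, "y": -40, "z": 20, "ax": 0, "ay": 0, "az": 0, "fingers": 0.6},
    {"x": -24, "y": -50, "z": 80, "ax": 0, "ay": 0, "az": 0, "fingers": 0.6},
    {"x": -24, "y": -50, "z": 140, "ax": 0, "ay": 0, "az": 0, "fingers": 0.6},
    {"x": -24, "y": -50, "z": 190, "ax": 0, "ay": 0, "az": 0, "fingers": 0.6},
    {"x": -24, "y": -50, "z": 190, "ax": 0, "ay": 0, "az": 0, "fingers": 0.6},
    {"x": -24, "y": -50, "z": 190, "ax": 0, "ay": 0, "az": 0, "fingers": 0.6}
  ]
}}

```text
time: 2.85
position: [0.4683, -0.3704, 0.143]
ee_rot: [0.001, 0.216, 0.976, -0.001]
ft_force: [-0.2, -0.4, -0.2]
width: 0.801
grasp_force: 0.0
```

```bash
python3 to.py 477 -396 100 477 -396 65
```

```text
t 2.85 tcp [ 468.3 -370.4  143. ] down-tilt [ 0.0015 -0.0014 -1.    ] F [-0.2 -0.4 -0.2] w 0.801 g 0.0 q [-0.71  0.21  1.89 -0.    1.04 -1.85]
[ 477. -396.  100.] [-18.6 -19.5  43. ]
[ 477. -396.   65.] [-18.5 -19.5  78. ]
```

Request:
{"method": "play_rows", "body": {
  "moves": [
    {"x": -18.5, "y": -19.5, "z": 20, "ax": 0, "ay": 0, "az": 0, "fingers": 0.6},
    {"x": -18.5, "y": -19.5, "z": 43, "ax": 0, "ay": 0, "az": 0, "fingers": 0.6},
    {"x": -18.5, "y": -19.5, "z": 43, "ax": 0, "ay": 0, "az": 0, "fingers": 0.6},
    {"x": -18.5, "y": -19.5, "z": 43, "ax": 0, "ay": 0, "az": 0, "fingers": 0.6}
  ]
}}

```text
time: 3.35
position: [0.4774, -0.3962, 0.1011]
ee_rot: [0.002, 0.216, 0.976, -0.001]
ft_force: [0.2, 0.1, -0.2]
width: 0.8
grasp_force: 0.0
```

```bash
python3 to.py 477 -396 100 477 -396 65;python3 - <<'E'
from h import *
from cell import manip
c=manip.read_camera("scene")["pixels"];cv2.imwrite("pics/s1.png",crop(c,395,205,100,75,8))
E
```

```text
t 3.35 tcp [ 477.4 -396.2  101.1] down-tilt [ 0.0031 -0.0027 -1.    ] F [ 0.2  0.1 -0.2] w 0.8 g 0.0 q [-0.73  0.3   1.87  0.    0.97 -1.87]
[ 477. -396.  100.] [0.5 0.1 1.1]
[ 477. -396.   65.] [ 0.6  0.1 36.1]
```

View pics/s1.png

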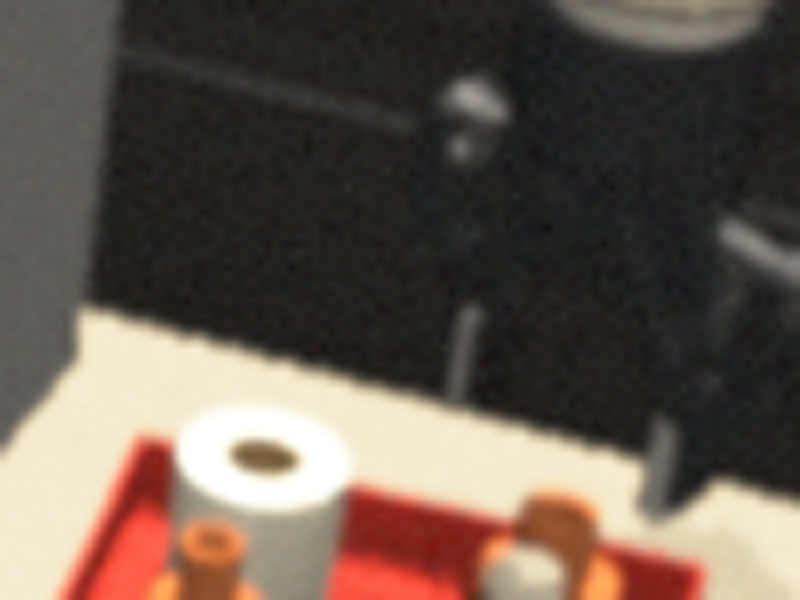

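The fingers, at crop (465,350) and (660,470), straddle the large hub at (560,520) symmetrically. I'll descend and grip.

Request:
{"method": "play_rows", "body": {
  "moves": [
    {"x": 0, "y": 0, "z": 20, "ax": 0, "ay": 0, "az": 0, "fingers": 0.6},
    {"x": 0, "y": 0, "z": 34, "ax": 0, "ay": 0, "az": 0, "fingers": 0.6},
    {"x": 0, "y": 0, "z": 35, "ax": 0, "ay": 0, "az": 0, "fingers": 0.6},
    {"x": 0, "y": 0, "z": 35, "ax": 0, "ay": 0, "az": 0, "fingers": -0.6},
    {"x": 0, "y": 0, "z": 35, "ax": 0, "ay": 0, "az": 0, "fingers": -1},
    {"x": 0, "y": 0, "z": 35, "ax": 0, "ay": 0, "az": 0, "fingers": -1},
    {"x": 0, "y": 0, "z": 35, "ax": 0, "ay": 0, "az": 0, "fingers": -1},
    {"x": 0, "y": 0, "z": 35, "ax": 0, "ay": 0, "az": 0, "fingers": -1}
  ],
  "squeeze": 50
}}

```text
time: 4.4
position: [0.4764, -0.3957, 0.064]
ee_rot: [0.001, 0.216, 0.976, -0.0]
ft_force: [0.9, 0.4, 2.8]
width: 0.287
grasp_force: 49.3
```

```bash
python3 to.py 477 -396 65
```

```text
t 4.4 tcp [ 476.4 -395.7   64. ] down-tilt [ 0.0011 -0.001  -1.    ] F [0.9 0.4 2.8] w 0.287 g 49.3 q [-0.73  0.34  1.89 -0.    0.91 -1.87]
[ 477. -396.   65.] [-0.6 -0.1 -1. ]
```

Request:
{"method": "play_rows", "body": {
  "moves": [
    {"x": 0, "y": 0, "z": -10, "ax": 0, "ay": 0, "az": 0, "fingers": -1},
    {"x": 0, "y": 0, "z": -50, "ax": 0, "ay": 0, "az": 0, "fingers": -1},
    {"x": 0, "y": 0, "z": -100, "ax": 0, "ay": 0, "az": 0, "fingers": -1},
    {"x": 0, "y": 0, "z": -155, "ax": 0, "ay": 0, "az": 0, "fingers": -1},
    {"x": 0, "y": 0, "z": -210, "ax": 0, "ay": 0, "az": 0, "fingers": -1},
    {"x": 0, "y": 0, "z": -260, "ax": 0, "ay": 0, "az": 0, "fingers": -1},
    {"x": 0, "y": 0, "z": -265, "ax": 0, "ay": 0, "az": 0, "fingers": -1},
    {"x": 0, "y": 0, "z": -265, "ax": 0, "ay": 0, "az": 0, "fingers": -1}
  ],
  "squeeze": 60
}}

```text
time: 5.4
position: [0.4758, -0.395, 0.3282]
ee_rot: [-0.0, 0.216, 0.976, 0.0]
ft_force: [-0.5, 0.3, -2.9]
width: 0.285
grasp_force: 59.0
```

```bash
python3 to.py 460 0 330 457 310 330
```

```text
t 5.4 tcp [ 475.8 -395.   328.2] down-tilt [-1.e-04  1.e-04 -1.e+00] F [-0.5  0.3 -2.9] w 0.285 g 59.0 q [-0.73  0.12  1.64  0.    1.38 -1.87]
[460.   0. 330.] [180.7 351.6  -1.8]
[457. 310. 330.] [314.  631.5  -1.8]
```

Request:
{"method": "play_rows", "body": {
  "moves": [
    {"x": 15, "y": 30, "z": 0, "ax": 0, "ay": 0, "az": 0, "fingers": -1},
    {"x": 35, "y": 70, "z": 0, "ax": 0, "ay": 0, "az": 0, "fingers": -1},
    {"x": 55, "y": 110, "z": 0, "ax": 0, "ay": 0, "az": 0, "fingers": -1},
    {"x": 75, "y": 150, "z": 0, "ax": 0, "ay": 0, "az": 0, "fingers": -1},
    {"x": 95, "y": 190, "z": 0, "ax": 0, "ay": 0, "az": 0, "fingers": -1},
    {"x": 115, "y": 230, "z": 0, "ax": 0, "ay": 0, "az": 0, "fingers": -1},
    {"x": 135, "y": 270, "z": 0, "ax": 0, "ay": 0, "az": 0, "fingers": -1},
    {"x": 155, "y": 310, "z": 0, "ax": 0, "ay": 0, "az": 0, "fingers": -1}
  ]
}}

```text
time: 6.4
position: [0.4643, -0.0471, 0.3251]
ee_rot: [-0.003, 0.216, 0.976, -0.0]
ft_force: [1.5, 0.0, -2.0]
width: 0.282
grasp_force: 59.1
```

Request:
{"method": "play_rows", "body": {
  "moves": [
    {"x": 20, "y": 40, "z": 0, "ax": 0, "ay": 0, "az": 0, "fingers": -1},
    {"x": 40, "y": 80, "z": 0, "ax": 0, "ay": 0, "az": 0, "fingers": -1},
    {"x": 60, "y": 120, "z": 0, "ax": 0, "ay": 0, "az": 0, "fingers": -1},
    {"x": 80, "y": 160, "z": 0, "ax": 0, "ay": 0, "az": 0, "fingers": -1},
    {"x": 100, "y": 200, "z": 0, "ax": 0, "ay": 0, "az": 0, "fingers": -1},
    {"x": 120, "y": 240, "z": 0, "ax": 0, "ay": 0, "az": 0, "fingers": -1},
    {"x": 140, "y": 280, "z": 0, "ax": 0, "ay": 0, "az": 0, "fingers": -1},
    {"x": 155, "y": 310, "z": 0, "ax": 0, "ay": 0, "az": 0, "fingers": -1}
  ]
}}

```text
time: 7.4
position: [0.4543, 0.2988, 0.3247]
ee_rot: [-0.002, 0.215, 0.977, -0.002]
ft_force: [0.2, -0.6, -1.0]
width: 0.282
grasp_force: 59.1
```

Request:
{"method": "play_rows", "body": {
  "moves": [
    {"x": 0, "y": 0, "z": 0, "ax": 0, "ay": 0, "az": 0, "fingers": -1},
    {"x": 0, "y": 0, "z": 0, "ax": 0, "ay": 0, "az": 0, "fingers": -1}
  ]
}}

```text
time: 7.65
position: [0.4551, 0.2968, 0.3259]
ee_rot: [-0.001, 0.215, 0.977, -0.002]
ft_force: [0.4, -0.1, -1.5]
width: 0.283
grasp_force: 59.2
```

```bash
python3 to.py 457 310 330 457 310 140
```

```text
t 7.65 tcp [455.1 296.8 325.9] down-tilt [-0.0036 -0.0027 -1.    ] F [ 0.4 -0.1 -1.5] w 0.283 g 59.2 q [ 0.53 -0.02  1.79 -0.    1.37 -0.6 ]
[457. 310. 330.] [ 3.8 12.7 -4.1]
[457. 310. 140.] [  3.4  13.5 185.9]
```

Request:
{"method": "play_rows", "body": {
  "moves": [
    {"x": 2, "y": 5, "z": 40, "ax": 0, "ay": 0, "az": 0, "fingers": -1},
    {"x": 3.4, "y": 10, "z": 90, "ax": 0, "ay": 0, "az": 0, "fingers": -1},
    {"x": 3.4, "y": 13.5, "z": 140, "ax": 0, "ay": 0, "az": 0, "fingers": -1},
    {"x": 3.4, "y": 13.5, "z": 180, "ax": 0, "ay": 0, "az": 0, "fingers": -1},
    {"x": 3.4, "y": 13.5, "z": 195, "ax": 0, "ay": 0, "az": 0, "fingers": -1},
    {"x": 3.4, "y": 13.5, "z": 198, "ax": 0, "ay": 0, "az": 0, "fingers": -1},
    {"x": 3.4, "y": 13.5, "z": 198, "ax": 0, "ay": 0, "az": 0, "fingers": -1},
    {"x": 3.4, "y": 13.5, "z": 198, "ax": 0, "ay": 0, "az": 0, "fingers": -1}
  ]
}}

```text
time: 8.65
position: [0.46, 0.3121, 0.1324]
ee_rot: [0.001, 0.216, 0.976, 0.001]
ft_force: [0.5, -0.2, -1.4]
width: 0.281
grasp_force: 59.2
```

```bash
python3 to.py 456.7 310 110; python3 - <<'E'
from h import *
from cell import manip
a=manip.read_camera("top")["pixels"];b=manip.read_camera("scene")["pixels"]
u=proj("scene",[.457,.31,.08]);print(u)
cv2.imwrite("pics/m.png",np.vstack([crop(a,180,205,80,50,7),crop(b,205,185,80,30,7)]))
E
```

```text
t 8.65 tcp [460.  312.1 132.4] down-tilt [ 0.0032  0.0019 -1.    ] F [ 0.5 -0.2 -1.4] w 0.281 g 59.2 q [ 0.55  0.15  1.98 -0.    1.   -0.58]
[456.7 310.  110. ] [ 2.1 -3.3 22.4]
[228.95193619 201.73422737]
```

View pics/m.png

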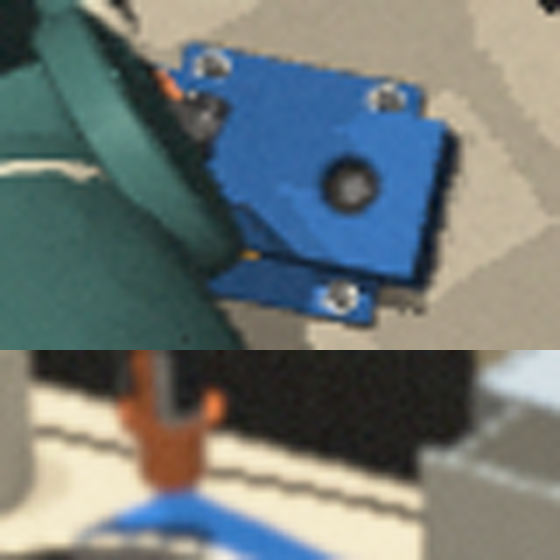

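The top view shows the small bore clear at mosaic (350,185). The scene view shows the large bushing held upright, with its flange at x 118–228 (mosaic), above the block. I'll align it and lower.

Request:
{"method": "play_rows", "body": {
  "moves": [
    {"x": 2, "y": -3.3, "z": 5, "ax": 0, "ay": 0, "az": 0, "fingers": -1},
    {"x": 2, "y": -3.3, "z": 15, "ax": 0, "ay": 0, "az": 0, "fingers": -1},
    {"x": 2, "y": -3.3, "z": 20, "ax": 0, "ay": 0, "az": 0, "fingers": -1},
    {"x": 2, "y": -3.3, "z": 21, "ax": 0, "ay": 0, "az": 0, "fingers": -1},
    {"x": 2, "y": -3.3, "z": 21, "ax": 0, "ay": 0, "az": 0, "fingers": -1}
  ]
}}

```text
time: 9.38
position: [0.4554, 0.3092, 0.1091]
ee_rot: [-0.0, 0.216, 0.976, -0.0]
ft_force: [0.5, 0.3, -0.6]
width: 0.284
grasp_force: 59.2
```

```bash
python3 to.py 456.7 310 104
```

```text
t 9.38 tcp [455.4 309.2 109.1] down-tilt [-3.e-04 -2.e-04 -1.e+00] F [ 0.5  0.3 -0.6] w 0.284 g 59.2 q [ 0.55  0.17  2.01  0.    0.96 -0.58]
[456.7 310.  104. ] [-0.8  1.3  5.1]
```

Request:
{"method": "play_rows", "body": {
  "moves": [
    {"x": -0.8, "y": 1.3, "z": 2, "ax": 0, "ay": 0, "az": 0, "fingers": -1},
    {"x": -0.8, "y": 1.3, "z": 4, "ax": 0, "ay": 0, "az": 0, "fingers": -1},
    {"x": -0.8, "y": 1.3, "z": 6, "ax": 0, "ay": 0, "az": 0, "fingers": -1},
    {"x": -0.8, "y": 1.3, "z": 8, "ax": 0, "ay": 0, "az": 0, "fingers": -1},
    {"x": -0.8, "y": 1.3, "z": 8, "ax": 0, "ay": 0, "az": 0, "fingers": -1}
  ]
}}

```text
time: 10.0
position: [0.4568, 0.3104, 0.1013]
ee_rot: [0.0, 0.216, 0.976, 0.0]
ft_force: [-0.1, 2.3, -1.5]
width: 0.285
grasp_force: 59.3
```

```bash
python3 to.py 456.7 310 104
```

```text
t 10.0 tcp [456.8 310.4 101.3] down-tilt [ 3.e-04  7.e-04 -1.e+00] F [-0.1  2.3 -1.5] w 0.285 g 59.3 q [ 0.55  0.18  2.01  0.    0.95 -0.58]
[456.7 310.  104. ] [-0.1 -0.4 -2.7]
```

The foot is about 5 mm inside the bore with little side force, so I'll keep pushing straight down.

Request:
{"method": "play_rows", "body": {
  "moves": [
    {"x": 0, "y": 0.5, "z": 2, "ax": 0, "ay": 0, "az": 0, "fingers": -1},
    {"x": 0, "y": 0.5, "z": 4, "ax": 0, "ay": 0, "az": 0, "fingers": -1},
    {"x": 0, "y": 0.5, "z": 6, "ax": 0, "ay": 0, "az": 0, "fingers": -1},
    {"x": 0, "y": 0.5, "z": 8, "ax": 0, "ay": 0, "az": 0, "fingers": -1},
    {"x": 0, "y": 0.5, "z": 10, "ax": 0, "ay": 0, "az": 0, "fingers": -1},
    {"x": 0, "y": 0.5, "z": 10, "ax": 0, "ay": 0, "az": 0, "fingers": -1}
  ],
  "squeeze": 80
}}

```text
time: 10.75
position: [0.4569, 0.3105, 0.0911]
ee_rot: [-0.0, 0.216, 0.976, 0.0]
ft_force: [-0.6, 1.6, -1.0]
width: 0.273
grasp_force: 79.2
```

```bash
python3 to.py 456.7 310 76
```

```text
t 10.75 tcp [456.9 310.5  91.1] down-tilt [-1.e-04  1.e-04 -1.e+00] F [-0.6  1.6 -1. ] w 0.273 g 79.2 q [ 0.55  0.2   2.02  0.    0.93 -0.58]
[456.7 310.   76. ] [-0.1 -0.5 15.1]
```

Request:
{"method": "play_rows", "body": {
  "moves": [
    {"x": 0, "y": 0, "z": 2, "ax": 0, "ay": 0, "az": 0, "fingers": -1},
    {"x": 0, "y": 0, "z": 4, "ax": 0, "ay": 0, "az": 0, "fingers": -1},
    {"x": 0, "y": 0, "z": 6, "ax": 0, "ay": 0, "az": 0, "fingers": -1},
    {"x": 0, "y": 0, "z": 8, "ax": 0, "ay": 0, "az": 0, "fingers": -1},
    {"x": 0, "y": 0, "z": 10, "ax": 0, "ay": 0, "az": 0, "fingers": -1},
    {"x": 0, "y": 0, "z": 12, "ax": 0, "ay": 0, "az": 0, "fingers": -1},
    {"x": 0, "y": 0, "z": 12, "ax": 0, "ay": 0, "az": 0, "fingers": -1}
  ]
}}

```text
time: 11.62
position: [0.4569, 0.3106, 0.0805]
ee_rot: [-0.0, 0.216, 0.976, -0.0]
ft_force: [-3.9, -0.9, 7.3]
width: 0.275
grasp_force: 80.0
```

```bash
python3 to.py 456.7 310 76
```

```text
t 11.62 tcp [456.9 310.6  80.5] down-tilt [-1.e-04 -0.e+00 -1.e+00] F [-3.9 -0.9  7.3] w 0.275 g 80.0 q [ 0.55  0.21  2.02  0.    0.91 -0.58]
[456.7 310.   76. ] [-0.1 -0.6  4.5]
```

Request:
{"method": "play_rows", "body": {
  "moves": [
    {"x": 0, "y": 0, "z": 1.5, "ax": 0, "ay": 0, "az": 0, "fingers": -1},
    {"x": 0, "y": 0, "z": 3, "ax": 0, "ay": 0, "az": 0, "fingers": -1},
    {"x": 0, "y": 0, "z": 4.5, "ax": 0, "ay": 0, "az": 0, "fingers": -1},
    {"x": 0, "y": 0, "z": 4.5, "ax": 0, "ay": 0, "az": 0, "fingers": -1}
  ]
}}

```text
time: 12.12
position: [0.4569, 0.3106, 0.0762]
ee_rot: [-0.0, 0.216, 0.976, -0.0]
ft_force: [-3.4, 1.0, 10.1]
width: 0.275
grasp_force: 80.1
```

```bash
python3 to.py 456.7 310 76
```

```text
t 12.12 tcp [456.9 310.6  76.2] down-tilt [-1.e-04 -0.e+00 -1.e+00] F [-3.4  1.  10.1] w 0.275 g 80.1 q [ 0.55  0.22  2.03  0.    0.9  -0.58]
[456.7 310.   76. ] [-0.  -0.6  0.2]
```

Request:
{"method": "play_rows", "body": {
  "moves": [
    {"x": 0, "y": 0, "z": 1, "ax": 0, "ay": 0, "az": 0, "fingers": -1},
    {"x": 0, "y": 0, "z": 2, "ax": 0, "ay": 0, "az": 0, "fingers": -1},
    {"x": 0, "y": 0, "z": 2, "ax": 0, "ay": 0, "az": 0, "fingers": -1}
  ]
}}

```text
time: 12.5
position: [0.457, 0.3106, 0.0761]
ee_rot: [-0.0, 0.216, 0.976, -0.0]
ft_force: [-8.8, -4.1, 21.5]
width: 0.273
grasp_force: 81.6
```

```bash
python3 to.py 456.7 310 76
```

```text
t 12.5 tcp [457.  310.6  76.1] down-tilt [-3.e-04 -2.e-04 -1.e+00] F [-8.8 -4.1 21.5] w 0.273 g 81.6 q [ 0.55  0.22  2.03  0.    0.9  -0.58]
[456.7 310.   76. ] [ 0.  -0.7  0.1]
```

It stops at 76.1 mm with the force rising, so the shoulder has met the block. I'll press once more, unload, and open.

Request:
{"method": "play_rows", "body": {
  "moves": [
    {"x": 0, "y": 0, "z": 1, "ax": 0, "ay": 0, "az": 0, "fingers": -1},
    {"x": 0, "y": 0, "z": 1.5, "ax": 0, "ay": 0, "az": 0, "fingers": -1},
    {"x": 0, "y": 0, "z": 0, "ax": 0, "ay": 0, "az": 0, "fingers": -1},
    {"x": 0, "y": 0, "z": -2, "ax": 0, "ay": 0, "az": 0, "fingers": -1}
  ]
}}

```text
time: 13.0
position: [0.4569, 0.3106, 0.0762]
ee_rot: [0.0, 0.216, 0.976, 0.0]
ft_force: [-1.5, 1.3, -1.0]
width: 0.275
grasp_force: 79.4
```

```bash
python3 to.py 456.7 310 76
```

```text
t 13.0 tcp [456.9 310.6  76.2] down-tilt [ 4.e-04  3.e-04 -1.e+00] F [-1.5  1.3 -1. ] w 0.275 g 79.4 q [ 0.55  0.21  2.03  0.    0.9  -0.58]
[456.7 310.   76. ] [-0.1 -0.6  0.2]
```

Request:
{"method": "play_rows", "body": {
  "moves": [
    {"x": 0, "y": 0, "z": 0, "ax": 0, "ay": 0, "az": 0, "fingers": 0.1},
    {"x": 0, "y": 0, "z": 0, "ax": 0, "ay": 0, "az": 0, "fingers": 0.3},
    {"x": 0, "y": 0, "z": 0, "ax": 0, "ay": 0, "az": 0, "fingers": 0.4},
    {"x": 0, "y": 0, "z": -10, "ax": 0, "ay": 0, "az": 0, "fingers": 0.4},
    {"x": 0, "y": 0, "z": -50, "ax": 0, "ay": 0, "az": 0, "fingers": 0.4},
    {"x": 0, "y": 0, "z": -105, "ax": 0, "ay": 0, "az": 0, "fingers": 0.5},
    {"x": 0, "y": 0, "z": -165, "ax": 0, "ay": 0, "az": 0, "fingers": 0.6},
    {"x": 0, "y": 0, "z": -225, "ax": 0, "ay": 0, "az": 0, "fingers": 0.6}
  ]
}}

```text
time: 14.0
position: [0.4567, 0.3103, 0.3023]
ee_rot: [0.0, 0.216, 0.976, 0.0]
ft_force: [0.4, -1.1, -0.8]
width: 0.8
grasp_force: 0.0
```

Request:
{"method": "play_rows", "body": {
  "moves": [
    {"x": 0, "y": 0, "z": -30, "ax": 0, "ay": 0, "az": 0, "fingers": 0.6},
    {"x": 0, "y": 0, "z": -30, "ax": 0, "ay": 0, "az": 0, "fingers": 0.6}
  ]
}}

```text
time: 14.25
position: [0.4584, 0.3114, 0.3345]
ee_rot: [0.003, 0.216, 0.976, 0.003]
ft_force: [0.4, 1.0, 0.0]
width: 0.799
grasp_force: 0.0
```

```bash
python3 to.py 440 0 320 409 -304 320
```

```text
t 14.25 tcp [458.4 311.4 334.5] down-tilt [ 0.0069  0.0042 -1.    ] F [0.4 1.  0. ] w 0.799 g 0.0 q [ 0.55 -0.01  1.77 -0.    1.38 -0.58]
[440.   0. 320.] [-114.4 -290.3   13. ]
[ 409. -304.  320.] [-214.3 -579.    11.6]
```

Request:
{"method": "play_rows", "body": {
  "moves": [
    {"x": -10, "y": -28, "z": 0, "ax": 0, "ay": 0, "az": 0, "fingers": 0.6},
    {"x": -27, "y": -73, "z": 0, "ax": 0, "ay": 0, "az": 0, "fingers": 0.6},
    {"x": -44, "y": -119, "z": 0, "ax": 0, "ay": 0, "az": 0, "fingers": 0.6},
    {"x": -61, "y": -165, "z": 0, "ax": 0, "ay": 0, "az": 0, "fingers": 0.6},
    {"x": -78, "y": -211, "z": 0, "ax": 0, "ay": 0, "az": 0, "fingers": 0.6},
    {"x": -95, "y": -257, "z": 0, "ax": 0, "ay": 0, "az": 0, "fingers": 0.6},
    {"x": -109, "y": -294, "z": 0, "ax": 0, "ay": 0, "az": 0, "fingers": 0.6},
    {"x": -120, "y": -324, "z": 0, "ax": 0, "ay": 0, "az": 0, "fingers": 0.6}
  ]
}}

```text
time: 15.25
position: [0.428, -0.0354, 0.3279]
ee_rot: [-0.001, 0.216, 0.976, -0.0]
ft_force: [0.5, 0.4, 0.0]
width: 0.796
grasp_force: 0.0
```

Request:
{"method": "play_rows", "body": {
  "moves": [
    {"x": -15, "y": -40, "z": 0, "ax": 0, "ay": 0, "az": 0, "fingers": 0.6},
    {"x": -30, "y": -80, "z": 0, "ax": 0, "ay": 0, "az": 0, "fingers": 0.6},
    {"x": -45, "y": -120, "z": 0, "ax": 0, "ay": 0, "az": 0, "fingers": 0.6},
    {"x": -60, "y": -160, "z": 0, "ax": 0, "ay": 0, "az": 0, "fingers": 0.6},
    {"x": -75, "y": -200, "z": 0, "ax": 0, "ay": 0, "az": 0, "fingers": 0.6},
    {"x": -90, "y": -240, "z": 0, "ax": 0, "ay": 0, "az": 0, "fingers": 0.6},
    {"x": -94, "y": -255, "z": 0, "ax": 0, "ay": 0, "az": 0, "fingers": 0.6},
    {"x": -94, "y": -255, "z": 0, "ax": 0, "ay": 0, "az": 0, "fingers": 0.6}
  ]
}}

```text
time: 16.25
position: [0.4064, -0.3048, 0.3283]
ee_rot: [-0.001, 0.217, 0.976, 0.001]
ft_force: [-0.0, 0.5, 1.0]
width: 0.797
grasp_force: 0.0
```

```bash
python3 to.py 409.3 -304 330 409.3 -304 110
```

```text
t 16.25 tcp [ 406.4 -304.8  328.3] down-tilt [-0.002   0.0022 -1.    ] F [-0.   0.5  1. ] w 0.797 g 0.0 q [-0.69 -0.09  1.86  0.    1.38 -1.83]
[ 409.3 -304.   330. ] [-2.3  1.9 -1.7]
[ 409.3 -304.   110. ] [ -2.9   1.7 218.3]
```

Request:
{"method": "play_rows", "body": {
  "moves": [
    {"x": -2.5, "y": 1.7, "z": 30, "ax": 0, "ay": 0, "az": 0, "fingers": 0.5},
    {"x": -2.5, "y": 1.7, "z": 80, "ax": 0, "ay": 0, "az": 0, "fingers": 0.5},
    {"x": -2.5, "y": 1.7, "z": 130, "ax": 0, "ay": 0, "az": 0, "fingers": 0.5},
    {"x": -2.5, "y": 1.7, "z": 180, "ax": 0, "ay": 0, "az": 0, "fingers": 0.5},
    {"x": -2.5, "y": 1.7, "z": 210, "ax": 0, "ay": 0, "az": 0, "fingers": 0.5},
    {"x": -2.5, "y": 1.7, "z": 220, "ax": 0, "ay": 0, "az": 0, "fingers": 0.5},
    {"x": -2.5, "y": 1.7, "z": 220, "ax": 0, "ay": 0, "az": 0, "fingers": 0.5},
    {"x": -2.5, "y": 1.7, "z": 220, "ax": 0, "ay": 0, "az": 0, "fingers": 0.5}
  ]
}}

```text
time: 17.25
position: [0.4113, -0.3049, 0.1116]
ee_rot: [0.001, 0.215, 0.977, -0.001]
ft_force: [0.4, -0.3, -0.3]
width: 0.75
grasp_force: 0.0
```

```bash
python3 to.py 409.3 -304 110 409.3 -304 65
```

```text
t 17.25 tcp [ 411.3 -304.9  111.6] down-tilt [ 0.0025 -0.0019 -1.    ] F [ 0.4 -0.3 -0.3] w 0.75 g 0.0 q [-0.69  0.09  2.09  0.    0.95 -1.82]
[ 409.3 -304.   110. ] [ 2.2 -0.1  1.6]
[ 409.3 -304.    65. ] [ 2.3 -0.  46.6]
```

Request:
{"method": "play_rows", "body": {
  "moves": [
    {"x": 2.2, "y": 0, "z": 10, "ax": 0, "ay": 0, "az": 0, "fingers": 0.5},
    {"x": 2.2, "y": 0, "z": 30, "ax": 0, "ay": 0, "az": 0, "fingers": 0.5},
    {"x": 2.2, "y": 0, "z": 43, "ax": 0, "ay": 0, "az": 0, "fingers": 0.5},
    {"x": 2.2, "y": 0, "z": 45.5, "ax": 0, "ay": 0, "az": 0, "fingers": 0.5},
    {"x": 2.2, "y": 0, "z": 45.5, "ax": 0, "ay": 0, "az": 0, "fingers": 0.5}
  ]
}}

```text
time: 17.88
position: [0.4081, -0.3035, 0.0643]
ee_rot: [0.0, 0.216, 0.976, -0.0]
ft_force: [0.9, 0.1, 0.3]
width: 0.749
grasp_force: 0.0
```

```bash
python3 to.py 409.3 -304 65
```

```text
t 17.88 tcp [ 408.1 -303.5   64.3] down-tilt [ 0. -0. -1.] F [0.9 0.1 0.3] w 0.749 g 0.0 q [-0.69  0.16  2.13  0.    0.86 -1.82]
[ 409.3 -304.    65. ] [-1.3  0.  -0.7]
```

Request:
{"method": "play_rows", "body": {
  "moves": [
    {"x": -1.2, "y": 0, "z": -0.5, "ax": 0, "ay": 0, "az": 0, "fingers": 0},
    {"x": -1.2, "y": 0, "z": -0.5, "ax": 0, "ay": 0, "az": 0, "fingers": -0.6},
    {"x": -1.2, "y": 0, "z": -0.5, "ax": 0, "ay": 0, "az": 0, "fingers": -1},
    {"x": -1.2, "y": 0, "z": -0.5, "ax": 0, "ay": 0, "az": 0, "fingers": -1},
    {"x": -1.2, "y": 0, "z": -0.5, "ax": 0, "ay": 0, "az": 0, "fingers": -1},
    {"x": -1.2, "y": 0, "z": -0.5, "ax": 0, "ay": 0, "az": 0, "fingers": -1}
  ],
  "squeeze": 60
}}

```text
time: 18.62
position: [0.4097, -0.3043, 0.0655]
ee_rot: [0.001, 0.216, 0.976, -0.0]
ft_force: [-0.5, 0.2, 5.9]
width: 0.206
grasp_force: 58.6
```

```bash
python3 to.py 409.3 -304 65
```

```text
t 18.62 tcp [ 409.7 -304.3   65.5] down-tilt [ 1.1e-03 -9.0e-04 -1.0e+00] F [-0.5  0.2  5.9] w 0.206 g 58.6 q [-0.69  0.16  2.12  0.    0.86 -1.82]
[ 409.3 -304.    65. ] [0.5 0.1 0.5]
```

Request:
{"method": "play_rows", "body": {
  "moves": [
    {"x": 0, "y": 0, "z": -10, "ax": 0, "ay": 0, "az": 0, "fingers": -1},
    {"x": 0, "y": 0, "z": -50, "ax": 0, "ay": 0, "az": 0, "fingers": -1},
    {"x": 0, "y": 0, "z": -100, "ax": 0, "ay": 0, "az": 0, "fingers": -1},
    {"x": 0, "y": 0, "z": -155, "ax": 0, "ay": 0, "az": 0, "fingers": -1},
    {"x": 0, "y": 0, "z": -210, "ax": 0, "ay": 0, "az": 0, "fingers": -1},
    {"x": 0, "y": 0, "z": -260, "ax": 0, "ay": 0, "az": 0, "fingers": -1},
    {"x": 0, "y": 0, "z": -265, "ax": 0, "ay": 0, "az": 0, "fingers": -1},
    {"x": 0, "y": 0, "z": -265, "ax": 0, "ay": 0, "az": 0, "fingers": -1}
  ],
  "squeeze": 70
}}

```text
time: 19.62
position: [0.4088, -0.3036, 0.3295]
ee_rot: [-0.0, 0.216, 0.976, 0.0]
ft_force: [-0.7, -0.7, -1.6]
width: 0.204
grasp_force: 68.4
```

```bash
python3 to.py 440 0 330 440 232 330;python3 - <<'E'
from h import *
from cell import manip
a=manip.read_camera("top")["pixels"];b=manip.read_camera("scene")["pixels"]
cv2.imwrite("pics/n.png",np.vstack([crop(a,180,205,100,50,7),crop(b,395,245,100,35,7)]))
E
```

```text
t 19.62 tcp [ 408.8 -303.6  329.5] down-tilt [-3.e-04  2.e-04 -1.e+00] F [-0.7 -0.7 -1.6] w 0.204 g 68.4 q [-0.69 -0.09  1.85 -0.    1.38 -1.82]
[440.   0. 330.] [ 99.6 288.5  -0.4]
[440. 232. 330.] [ 1.974e+02  4.989e+02 -4.000e-01]
```

View pics/n.png

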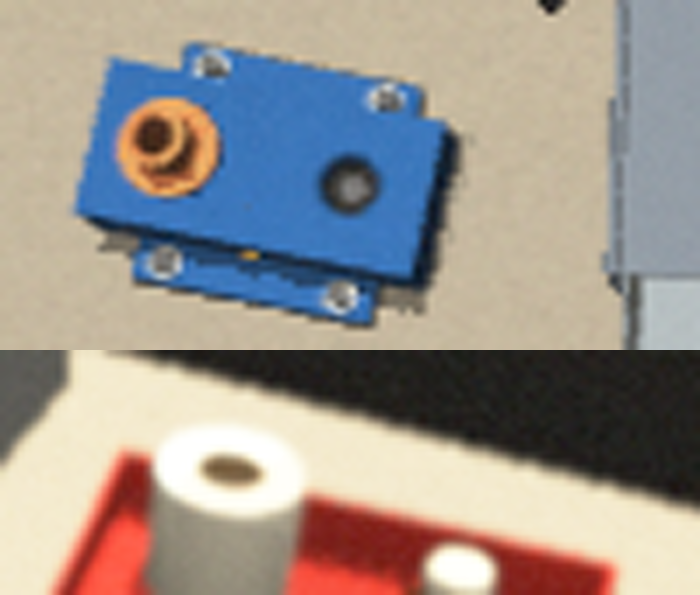

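The mosaic shows the large bushing seated with its flange round (168,147) and the small bore open at (350,185). The film roll and brown bottle still stand in place. I'll carry the small bushing over.

Request:
{"method": "play_rows", "body": {
  "moves": [
    {"x": 10, "y": 25, "z": 0, "ax": 0, "ay": 0, "az": 0, "fingers": -1},
    {"x": 26, "y": 66, "z": 0, "ax": 0, "ay": 0, "az": 0, "fingers": -1},
    {"x": 42, "y": 107, "z": 0, "ax": 0, "ay": 0, "az": 0, "fingers": -1},
    {"x": 58, "y": 148, "z": 0, "ax": 0, "ay": 0, "az": 0, "fingers": -1},
    {"x": 74, "y": 189, "z": 0, "ax": 0, "ay": 0, "az": 0, "fingers": -1},
    {"x": 90, "y": 230, "z": 0, "ax": 0, "ay": 0, "az": 0, "fingers": -1},
    {"x": 106, "y": 271, "z": 0, "ax": 0, "ay": 0, "az": 0, "fingers": -1},
    {"x": 120, "y": 305, "z": 0, "ax": 0, "ay": 0, "az": 0, "fingers": -1}
  ]
}}

```text
time: 20.72
position: [0.4275, 0.0249, 0.3273]
ee_rot: [-0.002, 0.215, 0.977, -0.0]
ft_force: [0.2, 0.3, -0.6]
width: 0.204
grasp_force: 68.6
```

Request:
{"method": "play_rows", "body": {
  "moves": [
    {"x": 16, "y": 40, "z": 0, "ax": 0, "ay": 0, "az": 0, "fingers": -1},
    {"x": 32, "y": 80, "z": 0, "ax": 0, "ay": 0, "az": 0, "fingers": -1},
    {"x": 48, "y": 120, "z": 0, "ax": 0, "ay": 0, "az": 0, "fingers": -1},
    {"x": 64, "y": 160, "z": 0, "ax": 0, "ay": 0, "az": 0, "fingers": -1},
    {"x": 76, "y": 188, "z": 0, "ax": 0, "ay": 0, "az": 0, "fingers": -1},
    {"x": 77, "y": 192, "z": 0, "ax": 0, "ay": 0, "az": 0, "fingers": -1},
    {"x": 77, "y": 192, "z": 0, "ax": 0, "ay": 0, "az": 0, "fingers": -1},
    {"x": 77, "y": 192, "z": 0, "ax": 0, "ay": 0, "az": 0, "fingers": -1}
  ]
}}

```text
time: 21.72
position: [0.4396, 0.2288, 0.3291]
ee_rot: [-0.0, 0.216, 0.976, -0.001]
ft_force: [-0.3, 0.3, -0.6]
width: 0.209
grasp_force: 68.6
```

```bash
python3 to.py 439.8 232.4 140
```

```text
t 21.73 tcp [439.6 228.8 329.1] down-tilt [-0.0011 -0.001  -1.    ] F [-0.3  0.3 -0.6] w 0.209 g 68.6 q [ 0.43 -0.12  1.88 -0.    1.38 -0.71]
[439.8 232.4 140. ] [  1.3   3.6 189.1]
```

Request:
{"method": "play_rows", "body": {
  "moves": [
    {"x": 1, "y": 3.6, "z": 40, "ax": 0, "ay": 0, "az": 0, "fingers": -1},
    {"x": 1, "y": 3.6, "z": 90, "ax": 0, "ay": 0, "az": 0, "fingers": -1},
    {"x": 1, "y": 3.6, "z": 140, "ax": 0, "ay": 0, "az": 0, "fingers": -1},
    {"x": 1, "y": 3.6, "z": 180, "ax": 0, "ay": 0, "az": 0, "fingers": -1},
    {"x": 1, "y": 3.6, "z": 198, "ax": 0, "ay": 0, "az": 0, "fingers": -1},
    {"x": 1, "y": 3.6, "z": 200, "ax": 0, "ay": 0, "az": 0, "fingers": -1},
    {"x": 1, "y": 3.6, "z": 200, "ax": 0, "ay": 0, "az": 0, "fingers": -1},
    {"x": 1, "y": 3.6, "z": 200, "ax": 0, "ay": 0, "az": 0, "fingers": -1}
  ]
}}

```text
time: 22.72
position: [0.442, 0.2342, 0.1318]
ee_rot: [0.001, 0.216, 0.976, 0.001]
ft_force: [0.6, 0.4, -1.7]
width: 0.205
grasp_force: 68.7
```

```bash
python3 to.py 439.8 232.4 112
```

```text
t 22.73 tcp [442.  234.2 131.8] down-tilt [ 0.0034  0.0016 -1.    ] F [ 0.6  0.4 -1.7] w 0.205 g 68.7 q [ 0.44  0.05  2.1   0.    0.99 -0.7 ]
[439.8 232.4 112. ] [ 1.3 -2.6 19.8]
```

Request:
{"method": "play_rows", "body": {
  "moves": [
    {"x": 1.2, "y": -2.2, "z": 6, "ax": 0, "ay": 0, "az": 0, "fingers": -1},
    {"x": 1.2, "y": -2.2, "z": 14, "ax": 0, "ay": 0, "az": 0, "fingers": -1},
    {"x": 1.2, "y": -2.2, "z": 18, "ax": 0, "ay": 0, "az": 0, "fingers": -1},
    {"x": 1.2, "y": -2.2, "z": 19, "ax": 0, "ay": 0, "az": 0, "fingers": -1},
    {"x": 1.2, "y": -2.2, "z": 19, "ax": 0, "ay": 0, "az": 0, "fingers": -1},
    {"x": 1.2, "y": -2.2, "z": 19, "ax": 0, "ay": 0, "az": 0, "fingers": -1}
  ]
}}

```text
time: 23.48
position: [0.4386, 0.2322, 0.111]
ee_rot: [0.0, 0.216, 0.976, 0.0]
ft_force: [0.3, -0.8, -1.1]
width: 0.207
grasp_force: 68.7
```

```bash
python3 to.py 439.8 232.4 103
```

```text
t 23.48 tcp [438.6 232.2 111. ] down-tilt [ 3.e-04  1.e-04 -1.e+00] F [ 0.3 -0.8 -1.1] w 0.207 g 68.7 q [ 0.44  0.07  2.12 -0.    0.95 -0.7 ]
[439.8 232.4 103. ] [-1.   0.7  8. ]
```

Request:
{"method": "play_rows", "body": {
  "moves": [
    {"x": -1, "y": 0.7, "z": 2, "ax": 0, "ay": 0, "az": 0, "fingers": -1},
    {"x": -1, "y": 0.7, "z": 4, "ax": 0, "ay": 0, "az": 0, "fingers": -1},
    {"x": -1, "y": 0.7, "z": 6, "ax": 0, "ay": 0, "az": 0, "fingers": -1},
    {"x": -1, "y": 0.7, "z": 8, "ax": 0, "ay": 0, "az": 0, "fingers": -1},
    {"x": -1, "y": 0.7, "z": 8, "ax": 0, "ay": 0, "az": 0, "fingers": -1}
  ]
}}

```text
time: 24.1
position: [0.4396, 0.2323, 0.1026]
ee_rot: [-0.0, 0.216, 0.976, -0.0]
ft_force: [0.6, 0.5, -1.2]
width: 0.205
grasp_force: 68.7
```

```bash
python3 to.py 439.8 232.4 93
```

```text
t 24.1 tcp [439.6 232.3 102.6] down-tilt [-1.e-04 -1.e-04 -1.e+00] F [ 0.6  0.5 -1.2] w 0.205 g 68.7 q [ 0.44  0.08  2.12 -0.    0.94 -0.7 ]
[439.8 232.4  93. ] [-0.1  0.2  9.6]
```

Request:
{"method": "play_rows", "body": {
  "moves": [
    {"x": 0, "y": 0, "z": 2, "ax": 0, "ay": 0, "az": 0, "fingers": -1},
    {"x": 0, "y": 0, "z": 4, "ax": 0, "ay": 0, "az": 0, "fingers": -1},
    {"x": 0, "y": 0, "z": 6, "ax": 0, "ay": 0, "az": 0, "fingers": -1},
    {"x": 0, "y": 0, "z": 8, "ax": 0, "ay": 0, "az": 0, "fingers": -1},
    {"x": 0, "y": 0, "z": 10, "ax": 0, "ay": 0, "az": 0, "fingers": -1},
    {"x": 0, "y": 0, "z": 10, "ax": 0, "ay": 0, "az": 0, "fingers": -1}
  ],
  "squeeze": 80
}}

```text
time: 24.85
position: [0.4398, 0.2323, 0.0936]
ee_rot: [0.0, 0.216, 0.976, -0.0]
ft_force: [-1.4, -1.7, 4.0]
width: 0.201
grasp_force: 79.5
```

```bash
python3 to.py 439.8 232.4 77.5
```

```text
t 24.85 tcp [439.8 232.3  93.6] down-tilt [ 1.e-04 -2.e-04 -1.e+00] F [-1.4 -1.7  4. ] w 0.201 g 79.5 q [ 0.44  0.09  2.13 -0.    0.92 -0.7 ]
[439.8 232.4  77.5] [ 0.1  0.1 16.1]
```

Request:
{"method": "play_rows", "body": {
  "moves": [
    {"x": 0, "y": 0, "z": 2, "ax": 0, "ay": 0, "az": 0, "fingers": -1},
    {"x": 0, "y": 0, "z": 4, "ax": 0, "ay": 0, "az": 0, "fingers": -1},
    {"x": 0, "y": 0, "z": 6, "ax": 0, "ay": 0, "az": 0, "fingers": -1},
    {"x": 0, "y": 0, "z": 8, "ax": 0, "ay": 0, "az": 0, "fingers": -1},
    {"x": 0, "y": 0, "z": 10, "ax": 0, "ay": 0, "az": 0, "fingers": -1},
    {"x": 0, "y": 0, "z": 12, "ax": 0, "ay": 0, "az": 0, "fingers": -1},
    {"x": 0, "y": 0, "z": 14, "ax": 0, "ay": 0, "az": 0, "fingers": -1},
    {"x": 0, "y": 0, "z": 14, "ax": 0, "ay": 0, "az": 0, "fingers": -1}
  ]
}}

```text
time: 25.85
position: [0.4399, 0.2323, 0.0797]
ee_rot: [0.0, 0.216, 0.976, -0.0]
ft_force: [-2.1, -1.8, 6.1]
width: 0.203
grasp_force: 79.6
```

```bash
python3 to.py 439.8 232.4 77.5
```

```text
t 25.85 tcp [439.9 232.3  79.7] down-tilt [ 2.e-04 -1.e-04 -1.e+00] F [-2.1 -1.8  6.1] w 0.203 g 79.6 q [ 0.44  0.11  2.14 -0.    0.89 -0.7 ]
[439.8 232.4  77.5] [0.1 0.1 2.2]
```

Request:
{"method": "play_rows", "body": {
  "moves": [
    {"x": 0, "y": 0, "z": 1.5, "ax": 0, "ay": 0, "az": 0, "fingers": -1},
    {"x": 0, "y": 0, "z": 3, "ax": 0, "ay": 0, "az": 0, "fingers": -1},
    {"x": 0, "y": 0, "z": 3.5, "ax": 0, "ay": 0, "az": 0, "fingers": -1},
    {"x": 0, "y": 0, "z": 3.5, "ax": 0, "ay": 0, "az": 0, "fingers": -1}
  ]
}}

```text
time: 26.35
position: [0.4399, 0.2323, 0.0776]
ee_rot: [-0.0, 0.216, 0.976, -0.0]
ft_force: [-6.3, -3.7, 17.8]
width: 0.202
grasp_force: 80.6
```

```bash
python3 to.py 439.8 232.4 77.5
```

```text
t 26.35 tcp [439.9 232.3  77.6] down-tilt [-1.e-04 -3.e-04 -1.e+00] F [-6.3 -3.7 17.8] w 0.202 g 80.6 q [ 0.44  0.12  2.14 -0.    0.88 -0.7 ]
[439.8 232.4  77.5] [ 0.2 -0.   0.1]
```

The small bushing has seated at 77.6 mm with the force climbing. I'll give it one firmer press and unload before opening.

Request:
{"method": "play_rows", "body": {
  "moves": [
    {"x": 0, "y": 0, "z": 1, "ax": 0, "ay": 0, "az": 0, "fingers": -1},
    {"x": 0, "y": 0, "z": 2, "ax": 0, "ay": 0, "az": 0, "fingers": -1},
    {"x": 0, "y": 0, "z": 2, "ax": 0, "ay": 0, "az": 0, "fingers": -1}
  ]
}}

```text
time: 26.72
position: [0.44, 0.2324, 0.0775]
ee_rot: [-0.0, 0.216, 0.976, -0.0]
ft_force: [-12.5, -6.0, 31.2]
width: 0.201
grasp_force: 82.4
```

Request:
{"method": "play_rows", "body": {
  "moves": [
    {"x": 0, "y": 0, "z": -2, "ax": 0, "ay": 0, "az": 0, "fingers": -1},
    {"x": 0, "y": 0, "z": -3.5, "ax": 0, "ay": 0, "az": 0, "fingers": -1}
  ]
}}

```text
time: 26.98
position: [0.4398, 0.2323, 0.0777]
ee_rot: [0.0, 0.216, 0.976, 0.0]
ft_force: [0.6, -0.7, -1.6]
width: 0.206
grasp_force: 79.1
```

```bash
python3 to.py 439.8 232.4 77.5
```

```text
t 26.98 tcp [439.8 232.3  77.7] down-tilt [ 7.e-04  2.e-04 -1.e+00] F [ 0.6 -0.7 -1.6] w 0.206 g 79.1 q [ 0.44  0.12  2.14 -0.    0.88 -0.7 ]
[439.8 232.4  77.5] [0.1 0.  0.2]
```

Request:
{"method": "play_rows", "body": {
  "moves": [
    {"x": 0, "y": 0, "z": 0, "ax": 0, "ay": 0, "az": 0, "fingers": 0},
    {"x": 0, "y": 0, "z": 0, "ax": 0, "ay": 0, "az": 0, "fingers": 0.2},
    {"x": 0, "y": 0, "z": 0, "ax": 0, "ay": 0, "az": 0, "fingers": 0.2},
    {"x": 0, "y": 0, "z": -10, "ax": 0, "ay": 0, "az": 0, "fingers": 0.2},
    {"x": 0, "y": 0, "z": -50, "ax": 0, "ay": 0, "az": 0, "fingers": 0.2},
    {"x": 0, "y": 0, "z": -105, "ax": 0, "ay": 0, "az": 0, "fingers": 0.2},
    {"x": 0, "y": 0, "z": -165, "ax": 0, "ay": 0, "az": 0, "fingers": 0.2},
    {"x": 0, "y": 0, "z": -225, "ax": 0, "ay": 0, "az": 0, "fingers": 0.2}
  ]
}}

```text
time: 27.98
position: [0.4394, 0.2321, 0.3044]
ee_rot: [0.0, 0.216, 0.976, 0.0]
ft_force: [0.8, 1.3, -1.4]
width: 0.601
grasp_force: 0.0
```

Request:
{"method": "play_rows", "body": {
  "moves": [
    {"x": 0, "y": 0, "z": -30, "ax": 0, "ay": 0, "az": 0, "fingers": 0.2},
    {"x": -10, "y": -30, "z": -30, "ax": 0, "ay": 0, "az": 0, "fingers": 0.2},
    {"x": -25, "y": -70, "z": -30, "ax": 0, "ay": 0, "az": 0, "fingers": 0.2},
    {"x": -40, "y": -110, "z": -30, "ax": 0, "ay": 0, "az": 0, "fingers": 0.2},
    {"x": -55, "y": -150, "z": -30, "ax": 0, "ay": 0, "az": 0, "fingers": 0.2},
    {"x": -70, "y": -190, "z": -30, "ax": 0, "ay": 0, "az": 0, "fingers": 0.2},
    {"x": -85, "y": -230, "z": -30, "ax": 0, "ay": 0, "az": 0, "fingers": 0.2},
    {"x": -90, "y": -245, "z": -30, "ax": 0, "ay": 0, "az": 0, "fingers": 0.2}
  ]
}}

```text
time: 28.98
position: [0.4176, -0.0298, 0.3325]
ee_rot: [0.001, 0.217, 0.976, -0.0]
ft_force: [-0.8, 0.2, 0.2]
width: 0.6
grasp_force: 0.0
```

```bash
python3 to.py; python3 - <<'E'
from h import *
from cell import manip
a=manip.read_camera("top")["pixels"];b=manip.read_camera("scene")["pixels"]
cv2.imwrite("pics/z.png",np.vstack([crop(a,180,205,100,50,8),cv2.resize(b[180:300,380:560],(800,200*8//3-333),interpolation=cv2.INTER_CUBIC)]) if 0 else np.vstack([crop(a,180,200,80,60,8)[:, :], crop(a,380,195,80,15,8)]))
E
```

```text
t 28.98 tcp [417.6 -29.8 332.5] down-tilt [ 9.e-04 -7.e-04 -1.e+00] F [-0.8  0.2  0.2] w 0.6 g 0.0 q [-0.13 -0.28  2.01 -0.    1.42 -1.26]
```

View pics/z.png

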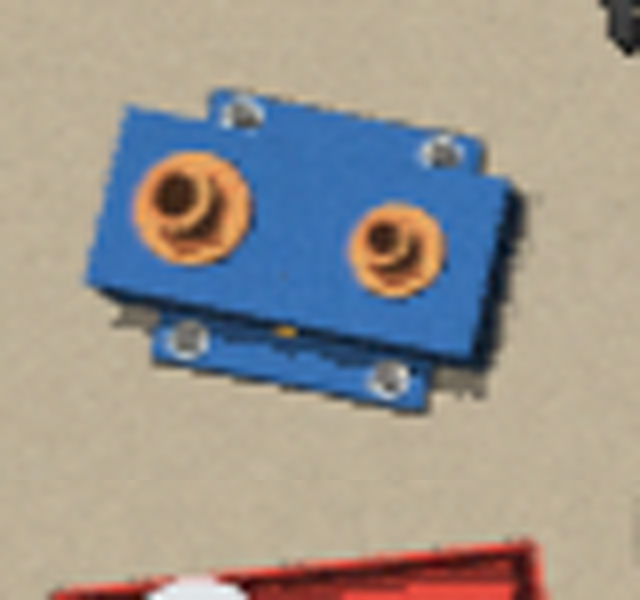

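Both bushings sit on the block with no visible gap, with flange centres at crop (193,208) and (397,250). After allowing for flange height, these match the bore centres. The arm is clear, so I'm handing in.

```bash
python3 -c "
from cell import manip
print(manip.hand_in())"
```

```text
the job is handed in; nothing more can be done
None
```

Both bronze bushings are pressed into their matching bores hub up, each to a hard stop on the block, and released; the film roll and brown bottle were still standing at my last view of them, and I handed the job in at about 29 s without re-checking the buffer and ethanol bottles, which the arm's path stayed away from.

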